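Load the label printer with the roll that fits

TASK

The label printer is out of labels. Swing its hood up by the black lift tab, pick from the rack the one roll whose width matches the space between the printer's two media guides, lay it down in the bay between them, and swing the hood fully shut again. The other two rolls belong on their rack at the end, and the tape measure, scissors and stapler must not be pushed about.

Things in the scene. Friction and masses are not known exactly. Their poses are not given: they have to be found in the camera images.
- printer: Desktop label printer, fixed to the bench: grey base 145 mm deep (x), 124 mm wide (y), 46 mm high, black media bay in its middle, white hood on top (115 mm high overall when shut). Origin on the bench under the centre of the bay; x points to the printer's rear (hinge side), y across it, z up.
- bay (a point): Where the centre of a loaded roll lies, 64 mm over the printer's origin, same axes (y: the roll's axis). Two faces sloping at 40 degrees carry the roll, below the base's flat top (46 mm). Two upright black media guides at y = -35 and +35 mm (70 mm apart inside) are 56 mm long in x and reach 88 mm above the bench, the top 10 mm flaring outwards.
- hood (a joint): Hinge of the white hood: 0 = fully shut, grows as the hood swings up and to the rear, stop at 1.62 rad. Stiff: it stays where it is left. It starts shut or a little ajar.
- hood_hinge (a point): Centre of the hinge line: 70 mm behind the printer's origin and 50 mm above the bench; the line runs along the printer's y.
- hood_tab (a point): Middle of the round end of the lift tab, a black fin 12 mm thick (in y), 21 mm high, 35 mm out from the middle of the hood's front; this point is 25 mm out, when shut 170 mm before the hinge line and 19 mm above it. Its axes turn with the hood; the tab points forward when shut, up when open. Grip it across y from above.
- rack: Grey sheet-steel roll rack, fixed: 64 mm wide (x), 284 mm long (y), end plates 47 mm high, two low dividers at y = -45 and +45 mm. Origin on the bench under its middle. Three places at y = -90, 0, +90 mm, where rolls lie with their axes along y and their centres 50 mm above the bench; the trough's edges are 25 mm either side of the middle and 31 mm high.
- roll_50: Plain white label roll on a brown cardboard core, 60 mm diameter, 50 mm wide, 0.14 kg. Origin at the centre of the roll, y axis along the roll's axis (horizontal on the rack). Which roll lies in which place varies.
- roll_64: Plain white label roll on a brown cardboard core, 60 mm diameter, 64 mm wide, 0.14 kg. Origin at the centre of the roll, y axis along the roll's axis (horizontal on the rack). Which roll lies in which place varies.
- roll_78: Plain white label roll on a brown cardboard core, 60 mm diameter, 78 mm wide, 0.14 kg. Origin at the centre of the roll, y axis along the roll's axis (horizontal on the rack). Which roll lies in which place varies.
- tape_measure: Yellow tape measure, 63 x 90 x 38 mm, a bystander. Origin under its centre.
- scissors: Scissors with red handles, 199 mm long, a bystander. Origin under their centre.
- stapler: Blue stapler, 157 mm long, 48 mm high, a bystander. Origin under its centre.
Things that resemble listed ones, but are neither listed nor needed, are in the scene too. Several things have the shape of the printer; the one meant has the colours described above.

How it is judged:
By the outcome, as a careful person would: the job done as asked, in the order asked, and still so for the second after the job is handed in, with the robot touching nothing.
It also fails if it takes over 64 s, if anything falls off the work surface, if the arm or the gripper's body presses on something with over 40 N, if the wrist force passes 120 N, or if a joint passes its speed limit or range.

ROBOT

A 6-joint arm with a two-finger parallel gripper is mounted at the origin on a cart in front of the work surface, level with it; the furniture and walls round the work are solid. World frame = base frame: x ahead of the robot, y to its left, z up, the work surface at z = 0. Lengths are in m, angles in rad, forces in N, time in s.
With the tool pointing down it reaches from about 0.225 to 0.725 m from the base axis. Payload 3.1 kg.
Tool frame: the origin (TCP) lies on the centre line of the jaws, within the pads' length; the fingertips stand 17 mm ahead of it and the grasp point (between the pads) lies 2 mm behind it; z points along the fingers, y is the line along which they close (so a half turn about z gives the same grasp; the last joint's range is limited). The gripper opens to 85 mm and grips with 20 to 120 N. Pads are 22 mm wide; open, the fingers measure 114 mm over their backs; the gripper's body (76 mm by 85 mm) begins 54 mm behind the grasp point. The pads swing forward as they close: fully open they stand 13 mm farther back than shut.
Start: joints at [-1.389, 0.048, 0.099, 1.622, 0, 1.443], TCP at [0.16, -0.5, 0.248] pointing down, gripper open.
Joint ranges: [-2.91, 2.91], [-0.99, 1.94], [-1.21, 1.42], [-2.12, 2.29], [-1.49, 1.47], [-3.14, 3.14]. Speed limits (rad/s): [2.79, 2.79, 3.14, 3.14, 3.14, 3.14].

INTERFACE

Orientations are given as a unit quaternion [x, y, z, w].
In Python, from workcell import env, imaging, ticket gives the robot as it stands. The module is installed in compiled form; this text tells all that it offers.
- The arm moves only by the tool play_rows, never from a script. Its argument "targets" is a list that holds one entry, the list of rows, each a list of 7 numbers: the closure, from -1 (fully open) to 1 (shut), then the shift along the tool's x, y, z normalised to -1 to 1, where 1 is 200 mm, then the turn, a rotation vector about the tool's x, y, z normalised to -1 to 1, where 1 is pi/4 rad. In form: [[[fingers, x, y, z, ax, ay, az], ...]]. A call has 1 to 20 rows; each row is the pose to reach, as a shift and turn from the pose commanded when the call began, along the tool's axes at that moment; what a row does not reach only later rows make up. A row lasts 1/8 s, in which the tool goes at most 62.5 mm and 10.7 degrees, less where a joint would pass 70% of its speed; a pose out of reach is approached as far as the arm can. A call with a number of a shift or a turn outside -1 to 1 is refused whole. A call with a gripper value outside its range is refused whole. The fingers move at their own pace and stop on an object; "squeeze" is the grip in N (left out, the last holds). Time passes only in rows, so rows that repeat a pose let the fingers close. It gives the time, the measured TCP pose, the force, the opening and the grip force at its end, in the units of the state.
- env.observe(): the state, without advancing time (a new reading comes with each control period).
- imaging.read_camera(name): name is "scene" or "top"; returns a dict with "image" (400x640x3 uint8, red, green, blue), "mtx" (3x3 intrinsics, pixels), "dist" ([k1, k2, p1, p2, k3] as OpenCV has them; the pictures are not rectified), "position" and "orientation" of the camera in the world. Camera axes: x right, y down, z forward; pixel columns grow to the right and rows downward; lengths in m; the calibration is good to about 2 mm. A picture is of the moment at which its call begins. There is no depth.
- ticket.close_job(): hands the job in; it is judged then, once.
The state is a dict: "time_s": time; "qpos": joint angles; "qvel": joint speeds; "joint_efforts": joint torques, N m; "eef_pos": TCP position; "orientation": TCP orientation; "force": force on the tool from outside, world axes, zero at the start; "torque": the same for the moment, N m; "width": opening from 0.0 (shut) to 1.0 (fully open); "grasp_force": force on a finger pad.
Only numpy, scipy, OpenCV 4.12 (cv2) and the standard library are available. Lean on these libraries where they do the work, as an engineer would, in place of code of your own. Each camera call takes 0.05 s, during which the arm holds its last target. There are 200 camera calls.

## Working session

There is one attempt and no reset: what is moved stays moved. The work goes in short steps, Python scripts to look and compute and a tool call to move; the robot and the scene stay as the last step left them, time stands still between calls to the robot, and variables do not carry over. Pictures are saved under pics/ and viewed, at most 10 in all, crops included, and the job is handed in when it is done.

Besides the shell and the picture viewer there is one more tool, called after "Request:" as name(argument=value, ...), one argument or row to a line, values as JSON. play_rows: Moves the arm, as the interface text tells. Its arguments: {"type":"object","properties":{"targets":{"type":"array","items":{"type":"array","items":{"type":"array","items":{"type":"number"}}}},"squeeze":{"type":"number"}},"required":["targets"]}

```bash
mkdir -p pics
cat > h.py <<'E'
import numpy as np, cv2
from scipy.spatial.transform import Rotation as R
from workcell import env, imaging, ticket
def cam(n):
    return imaging.read_camera(n)
def save(c,name): cv2.imwrite('pics/'+name, c['image'][:,:,::-1])
def rays(c,px):
    p=cv2.undistortPoints(np.array(px,float).reshape(-1,1,2),np.array(c['mtx']),np.array(c['dist'])).reshape(-1,2)
    d=np.c_[p,np.ones(len(p))]; return np.array(c['position']), R.from_quat(c['orientation']).apply(d/np.linalg.norm(d,axis=1)[:,None])
def plane(c,px,z):
    o,d=rays(c,px); return o+d*((z-o[2])/d[:,2])[:,None]
def tri(c1,p1,c2,p2):
    o1,d1=rays(c1,[p1]);o2,d2=rays(c2,[p2]);d1=d1[0];d2=d2[0]
    s=np.linalg.lstsq(np.c_[d1,-d2],o2-o1,rcond=None)[0]
    a=o1+s[0]*d1;b=o2+s[1]*d2; return (a+b)/2,np.linalg.norm(a-b)
def proj(c,P):
    r=R.from_quat(c['orientation']).inv(); rv=r.as_rotvec(); t=-r.apply(c['position'])
    return cv2.projectPoints(np.array(P,float).reshape(-1,1,3),rv,t,np.array(c['mtx']),np.array(c['dist']))[0].reshape(-1,2)
E
python3 - <<'E'
from h import *
for n in('top','scene'):
    c=cam(n); save(c,n+'0.png'); print(n,c['position'],R.from_quat(c['orientation']).as_matrix().round(3).tolist(),np.array(c['mtx']).round(1).tolist())
s=env.observe(); print({k:np.round(v,3).tolist() for k,v in s.items()})
E
```

```text
top [0.47577191 0.06019683 1.2372387 ] [[0.015, -0.998, 0.066], [-1.0, -0.014, 0.018], [-0.017, -0.067, -0.998]] [[370.7, 0.0, 318.3], [0.0, 370.7, 204.0], [0.0, 0.0, 1.0]]
scene [0.02347546 0.70980817 0.94282304] [[-0.78, -0.444, 0.442], [-0.626, 0.566, -0.537], [-0.012, -0.695, -0.719]] [[369.4, 0.0, 320.7], [0.0, 369.4, 200.0], [0.0, 0.0, 1.0]]
{'time_s': 0.1, 'qpos': [-1.389, 0.049, 0.098, 1.622, 0.0, 1.443], 'qvel': [0.001, -0.001, 0.006, 0.0, -0.0, 0.001], 'joint_efforts': [0.002, -33.985, 32.094, 0.016, -0.0, -0.0], 'eef_pos': [0.16, -0.5, 0.247], 'orientation': [0.988, 0.154, -0.0, -0.001], 'force': [0.952, -0.452, 0.342], 'torque': [0.001, 0.059, 0.011], 'grasp_force': 0.0, 'width': 1.0}
```

View pics/top0.png

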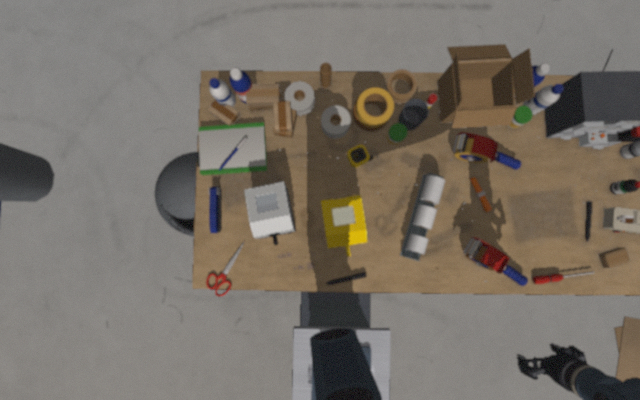

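View pics/scene0.png

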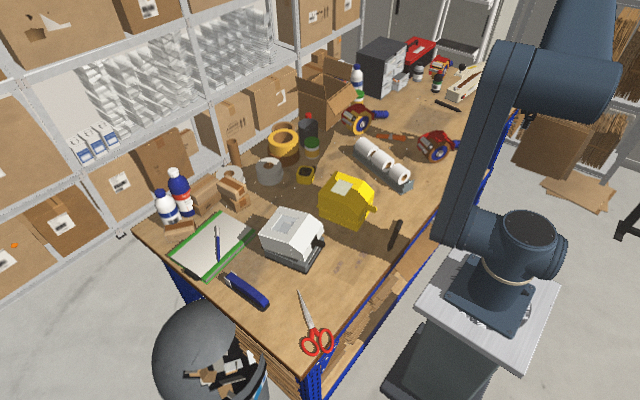

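The top view shows the white printer at (268,210) with its tab at (276,239). The rack with three rolls runs from (432,178) to (414,255), and a yellow decoy printer sits at (344,222). I'll zoom in on the printer and rack in both views.

Run:
```python
import cv2,numpy as np
t=cv2.imread('pics/top0.png');s=cv2.imread('pics/scene0.png')
f=lambda im,x,y,w,h:cv2.resize(im[y:y+h,x:x+w],(400,300),interpolation=cv2.INTER_CUBIC)
a=np.vstack([np.hstack([f(t,230,170,100,75),f(t,370,165,120,90)+0]),np.hstack([f(s,240,195,100,75),f(s,340,125,88,66)])])
cv2.imwrite('pics/z1.png',a)
```

```text
(no output)
```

View pics/z1.png

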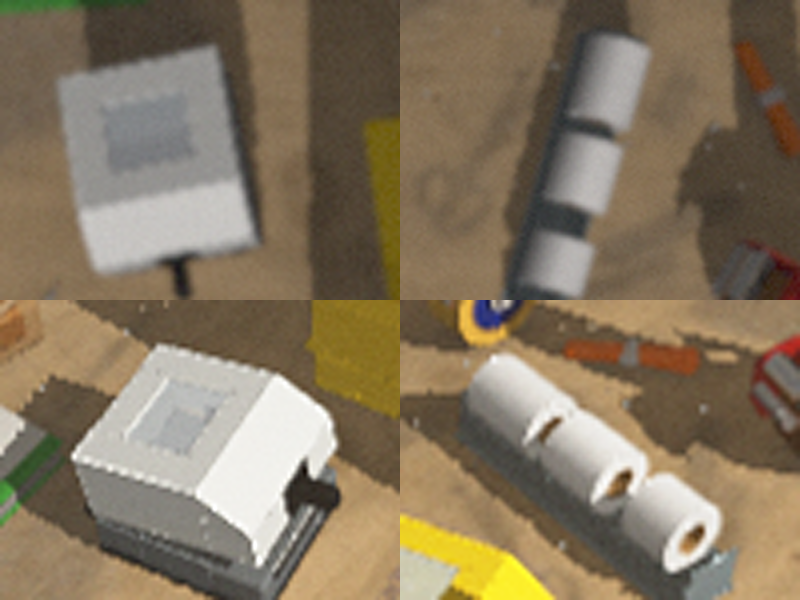

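Run:
```python
from h import *
T=cam('top');S=cam('scene')
t=lambda x,y:(230+x/4-.4,170+y/4-.4); s=lambda x,y:(240+x/4-.4,195+(y-300)/4-.4)
P={}
for n,a,b in[('rear+',(60,78),(75,458)),('rear-',(215,47),(157,345)),('fold+',(78,208),(195,490)),('fold-',(240,180),(272,375)),('front+',(98,272),(255,565)),('tabend',(182,290),(337,493))]:
    p,e=tri(T,t(*a),S,s(*b)); P[n]=p; print(n,p.round(4),'gap',round(e,4))
d=P['rear+']-P['rear-'];print('w',np.linalg.norm(d),'xdir yaw deg',np.degrees(np.arctan2(d[1],d[0]))-90)
d=P['fold+']-P['fold-'];print('w',np.linalg.norm(d),np.degrees(np.arctan2(d[1],d[0]))-90)
# rolls
g=T['image'].astype(int);hsv=cv2.cvtColor(T['image'],cv2.COLOR_RGB2HSV)
m=((hsv[...,1]<40)&(hsv[...,2]>105)).astype(np.uint8);m[:160]=0;m[275:]=0;m[:,:395]=0;m[:,452:]=0
cs,_=cv2.findContours(m,cv2.RETR_EXTERNAL,cv2.CHAIN_APPROX_NONE)
for c in cs:
    if cv2.contourArea(c)<60: continue
    r=cv2.minAreaRect(c);b=cv2.boxPoints(r)
    w=plane(T,b,.05);w2=plane(T,b,.065);L=[np.linalg.norm(w[i]-w[i-1]).round(4) for i in range(4)]
    print(np.round(r[0],1),cv2.contourArea(c),'sides',L,'c50',w.mean(0).round(4),'c65',w2.mean(0).round(4))
    k=int(np.argmax([np.linalg.norm(w[i]-w[i-1]) for i in range(4)]));dd=w[k]-w[k-1];print('long yaw',np.degrees(np.arctan2(dd[1],dd[0])))
sc=lambda x,y:(340+x*88/400,125+(y-300)*66/300)
```

```text
rear+ [0.5925 0.3064 0.11  ] gap 0.0027
rear- [0.6192 0.1887 0.1124] gap 0.0014
fold+ [0.4926 0.2855 0.1312] gap 0.0027
fold- [0.5185 0.167  0.1278] gap 0.0048
front+ [0.4446 0.28   0.0782] gap 0.0005
tabend [0.4303 0.2093 0.1001] gap 0.0058
w 0.12074925288900965 xdir yaw deg 12.778461092443735
w 0.12130581678310388 12.30509822868072
[418.2 244.1] 250.0 sides [np.float64(0.053), np.float64(0.0564), np.float64(0.0532), np.float64(0.0564)] c50 [ 0.4315 -0.2383  0.05  ] c65 [ 0.4321 -0.2346  0.065 ]
long yaw -18.411759496163913
[425.8 216.6] 335.0 sides [np.float64(0.0543), np.float64(0.0732), np.float64(0.0545), np.float64(0.0732)] c50 [ 0.5192 -0.263   0.05  ] c65 [ 0.5187 -0.2589  0.065 ]
long yaw -18.475655780505026
[433.8 189.1] 393.5 sides [np.float64(0.0535), np.float64(0.0915), np.float64(0.0538), np.float64(0.0914)] c50 [ 0.608  -0.2891  0.05  ] c65 [ 0.6063 -0.2847  0.065 ]
long yaw -18.543773574750244
```

The hood is ajar by about 0.18 rad: the tab tip is at z≈0.10 and the fold at z≈0.13. The printer's yaw is about 12.3°. The middle roll measures nearest to 64 mm wide. I'll locate its axis from silhouettes in both views.

Run:
```python
from h import *
T=cam('top');S=cam('scene')
a=np.radians(-16.1);ax=np.array([np.cos(a),np.sin(a),0]);pr=np.array([-ax[1],ax[0],0])
C0=np.array([.5188,-.26,.05])
for n,c in(('top',T),('scene',S)):
    img=cv2.GaussianBlur(c['image'],(3,3),0)
    # image-direction profile across, averaged along the roll's middle 40 mm
    off=np.arange(-.06,.061,.004);vals=[]
    for o in off:
        P=np.array([C0+pr*o+ax*k for k in np.linspace(-.015,.015,7)])
        q=proj(c,P); vals.append(np.mean([cv2.getRectSubPix(img,(1,1),tuple(map(float,x)))[0,0].astype(float) for x in q],axis=0))
    print(n);[print(round(1000*o),v.astype(int).tolist(),end=' ') for o,v in zip(off,vals)];print()
```

```text
top
-60 [136, 113, 86] -56 [137, 114, 86] -52 [138, 115, 87] -48 [138, 115, 87] -44 [138, 115, 87] -40 [138, 115, 87] -36 [139, 117, 91] -32 [144, 128, 109] -28 [158, 149, 140] -24 [172, 168, 165] -20 [181, 178, 176] -16 [185, 181, 179] -12 [186, 183, 180] -8 [186, 183, 181] -4 [184, 181, 178] 0 [178, 175, 173] 4 [170, 167, 165] 8 [160, 157, 155] 12 [148, 146, 144] 16 [136, 134, 132] 20 [122, 120, 119] 24 [105, 104, 103] 28 [89, 87, 87] 32 [71, 71, 71] 36 [58, 60, 60] 40 [58, 59, 58] 44 [67, 62, 56] 48 [76, 66, 54] 52 [79, 67, 52] 56 [81, 68, 52] 60 [90, 76, 58] 
scene
-60 [130, 106, 75] -56 [156, 127, 90] -52 [174, 142, 100] -48 [182, 151, 108] -44 [192, 166, 131] -40 [208, 192, 169] -36 [226, 219, 208] -32 [235, 232, 227] -28 [237, 234, 231] -24 [236, 233, 229] -20 [234, 231, 226] -16 [232, 228, 223] -12 [229, 224, 218] -8 [224, 220, 213] -4 [218, 214, 207] 0 [209, 205, 198] 4 [198, 193, 186] 8 [184, 179, 172] 12 [168, 163, 156] 16 [153, 148, 141] 20 [142, 137, 130] 24 [135, 129, 122] 28 [131, 125, 118] 32 [124, 119, 112] 36 [113, 109, 102] 40 [98, 95, 88] 44 [85, 83, 77] 48 [77, 75, 69] 52 [75, 73, 66] 56 [74, 71, 65] 60 [73, 72, 65]
```

```bash
cat >> h.py <<'E'
def down(yaw,pitch=0):  # yaw of tool x in deg
    return R.from_euler('z',yaw,degrees=True)*R.from_euler('x',180,degrees=True)*R.from_euler('y',pitch,degrees=True)
def rel(p0,r0,p1,r1):
    s=r0.inv().apply(np.array(p1)-p0)/.2; w=(r0.inv()*r1).as_rotvec()/(np.pi/4); return np.r_[s,w].round(3).tolist()
def chain(wps,p0=None,r0=None):
    if p0 is None: e=env.observe(); p0=np.array(e['eef_pos']); r0=R.from_quat(e['orientation']); print('at',p0.round(4),r0.as_matrix()[:,0].round(3))
    for p,r in wps: print(rel(p0,r0,p,r),'|',np.round(p,4)); p0,r0=np.array(p),r
Y=12.3; cY,sY=np.cos(np.radians(Y)),np.sin(np.radians(Y))
def pw(u,l,z): return np.array([u*cY-l*sY,u*sY+l*cY,z])
E
python3 - <<'E'
from h import *
p0=np.array([.16,-.5,.247]);p1=pw(.474,.113,.22)
chain([(p0+(p1-p0)*k/4,down(17.7+174.6*k/4)) for k in(1,2,3,4)])
E
```

```text
at [ 0.16   -0.4998  0.2479] [0.952 0.305 0.   ]
[0.603, -0.74, 0.039, -0.001, -0.001, -0.969] | [ 0.2298 -0.3222  0.2402]
[0.948, -0.12, 0.034, -0.0, 0.0, -0.97] | [ 0.2995 -0.1443  0.2335]
[0.769, 0.567, 0.034, 0.0, 0.0, -0.97] | [0.3693 0.0335 0.2268]
[0.165, 0.941, 0.034, 0.0, 0.0, -0.97] | [0.439  0.2114 0.22  ]
```

Request:
play_rows(
  targets=[
    [[-1,0.6,-0.74,0.04,0,0,-0.97],[-1,0.6,-0.74,0.04,0,0,-0.97],[-1,0.6,-0.74,0.04,0,0,-0.97],[-1,0.6,-0.74,0.04,0,0,-0.97],[-1,0.6,-0.74,0.04,0,0,-0.97]],
  ],
)

```text
time_s: 0.92
eef_pos: [0.2295, -0.3219, 0.2405]
orientation: [0.86, 0.511, -0.0, 0.0]
force: [0.1, -0.8, -0.1]
width: 0.995
grasp_force: 0.0
```

Request:
play_rows(
  targets=[
    [[-1,0.95,-0.12,0.03,0,0,-0.97],[-1,0.95,-0.12,0.03,0,0,-0.97],[-1,0.95,-0.12,0.03,0,0,-0.97],[-1,0.95,-0.12,0.03,0,0,-0.97],[-1,0.95,-0.12,0.03,0,0,-0.97]],
  ],
)

```text
time_s: 1.55
eef_pos: [0.2995, -0.1441, 0.2345]
orientation: [0.609, 0.793, -0.0, 0.0]
force: [0.7, 0.1, 0.9]
width: 1.003
grasp_force: 0.0
```

Request:
play_rows(
  targets=[
    [[-1,0.77,0.57,0.03,0,0,-0.97],[-1,0.77,0.57,0.03,0,0,-0.97],[-1,0.77,0.57,0.03,0,0,-0.97],[-1,0.77,0.57,0.03,0,0,-0.97],[-1,0.77,0.57,0.03,0,0,-0.97]],
  ],
)

```text
time_s: 2.17
eef_pos: [0.3697, 0.0337, 0.2281]
orientation: [0.272, 0.962, -0.0, -0.0]
force: [-0.3, -0.1, 0.0]
width: 1.0
grasp_force: 0.0
```

Request:
play_rows(
  targets=[
    [[-1,0.165,0.94,0.03,0,0,-0.97],[-1,0.165,0.94,0.03,0,0,-0.97],[-1,0.165,0.94,0.03,0,0,-0.97],[-1,0.165,0.94,0.03,0,0,-0.97],[-1,0.165,0.94,0.03,0,0,-0.97],[-1,0.165,0.94,0.03,0,0,-0.97]],
  ],
)

```text
time_s: 2.92
eef_pos: [0.4393, 0.2101, 0.2225]
orientation: [-0.104, 0.995, -0.0, 0.0]
force: [-0.5, -1.2, 0.3]
width: 1.0
grasp_force: 0.0
```

Request:
play_rows(
  targets=[
    [[-1,0.02,0,0.3,0,0,0],[-1,0.02,0,0.55,0,0,0],[-1,0.02,0,0.63,0,0,0],[-1,0.02,0,0.63,0,0,0]],
  ],
)

```text
time_s: 3.42
eef_pos: [0.4344, 0.2102, 0.0962]
orientation: [-0.106, 0.994, -0.0, -0.001]
force: [-0.2, 0.5, 0.4]
width: 1.0
grasp_force: 0.0
```

Run:
```python
from h import *
c=cam('scene');im=c['image'][:,:,::-1];cv2.imwrite('pics/g1.png',cv2.resize(im[150:300,220:420],(800,600),interpolation=cv2.INTER_CUBIC))
```

```text
(no output)
```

View pics/g1.png

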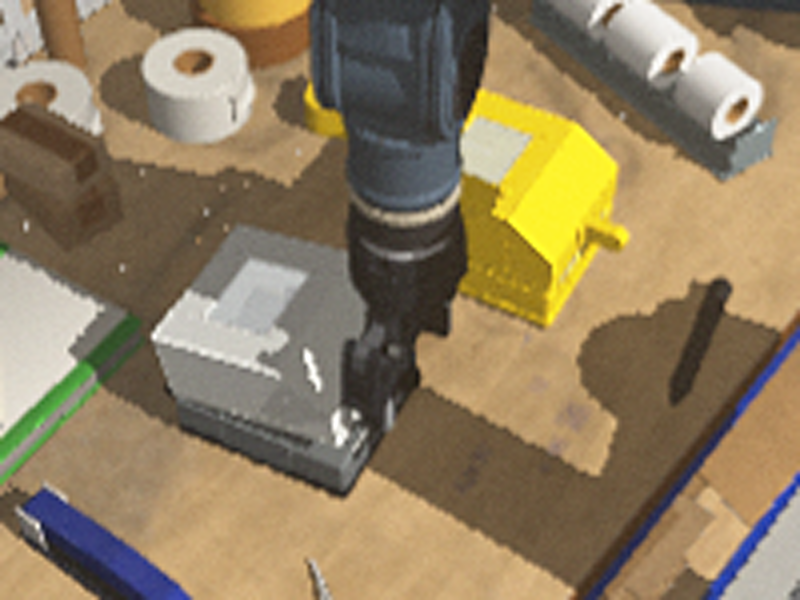

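The gripper straddles the tab in front of the hood, with nothing pushed. I'll close on the tab.

Request:
play_rows(
  targets=[
    [[1,0,0,0,0,0,0],[1,0,0,0,0,0,0],[1,0,0,0,0,0,0],[1,0,0,0,0,0,0],[1,0,0,0,0,0,0],[1,0,0,0,0,0,0],[1,0,0,0,0,0,0]],
  ],
  squeeze=50,
)

```text
time_s: 4.35
eef_pos: [0.4348, 0.2114, 0.0965]
orientation: [-0.108, 0.994, 0.0, 0.0]
force: [-1.0, 2.1, 1.8]
width: 0.127
grasp_force: 52.8
```

Request:
play_rows(
  targets=[
    [[1,-0.02,0,-0.055,0,0,0],[1,-0.041,0,-0.113,0,0,0],[1,-0.07,0,-0.168,0,0,0],[1,-0.099,0,-0.221,0,0,0],[1,-0.134,0,-0.272,0,0,0],[1,-0.17,0,-0.32,0,0,0]],
  ],
)

```text
time_s: 5.1
eef_pos: [0.4683, 0.2188, 0.1607]
orientation: [-0.108, 0.994, 0.0, -0.0]
force: [1.6, 6.0, -7.9]
width: 0.133
grasp_force: 49.5
```

Request:
play_rows(
  targets=[
    [[1,-0.074,0,-0.078,0,0,0],[1,-0.156,0,-0.145,0,0,0],[1,-0.246,0,-0.203,0,0,0],[1,-0.343,0,-0.249,0,0,0]],
  ],
)

```text
time_s: 5.6
eef_pos: [0.5342, 0.2332, 0.21]
orientation: [-0.108, 0.994, 0.0, -0.002]
force: [-1.2, 4.0, -8.3]
width: 0.128
grasp_force: 48.7
```

Run:
```python
from h import *
T=cam('top')
cv2.imwrite('pics/o1.png',cv2.resize(T['image'][:,:,::-1][150:270,200:360],(800,600),interpolation=cv2.INTER_CUBIC))
```

Request:
play_rows(
  targets=[
    [[1,-0.101,0,-0.034,0,0,0],[1,-0.206,0,-0.055,0,0,0],[1,-0.312,0,-0.063,0,0,0],[1,-0.39,0,-0.062,0,0,0],[1,-0.39,0,-0.062,0,0,0]],
  ],
)

```text
time_s: 6.28
eef_pos: [0.6114, 0.2502, 0.2222]
orientation: [-0.108, 0.994, 0.0, -0.001]
force: [-1.5, 4.6, -6.4]
width: 0.124
grasp_force: 49.7
```

Request:
play_rows(
  targets=[
    [[-1,0,0,0,0,0,0],[-1,0,0,0,0,0,0],[-1,0,0,0,0,0,0],[-1,0,0,0,0,0,0],[-1,0,0,-0.2,0,0,0],[-1,0.3,0,-0.4,0,0,0],[-1,0.8,0,-0.4,0,0,0],[-1,0.95,0,-0.4,0,0,0],[-1,0.95,0,-0.4,0,0,0],[-1,0.95,0,-0.4,0,0,0]],
  ],
)

```text
time_s: 7.52
eef_pos: [0.4256, 0.2091, 0.3034]
orientation: [-0.108, 0.994, 0.0, 0.001]
force: [0.9, 0.2, -0.6]
width: 1.003
grasp_force: 0.0
```

Run:
```python
from h import *
# rack grasp: fingers across the roll: tool y along rack-perp (73.9 deg) => tool x at -16.1+180 or -16.1
P=np.array([.519,-.259,.055]); e=env.observe();p0=np.array(e['eef_pos'])
r0=R.from_quat(e['orientation']);yaw=np.degrees(np.arctan2(*r0.as_matrix()[[1,0],0]));print('yaw',yaw,e['qpos'])
for y in(-16.1,163.9):
  q1=np.arctan2(P[1],P[0]);print(y,'q6',(np.pi+q1-np.radians(y)+np.pi)%(2*np.pi)-np.pi)
yaw%=360
H=np.array([.519,-.259,.22]);mid=p0+(H-p0)/3
chain([(p0+(H-p0)*k/3,down(yaw+(163.9-yaw)*k/3)) for k in(1,2,3)])
```

```text
yaw -167.6370613522959 [ 3.15249030e-01 -6.52966534e-02  9.72989614e-02  1.73051042e+00
 -3.40131803e-04  9.94746308e-02]
-16.1 q6 2.959714064030427
163.9 q6 -0.18187858955936598
at [0.4256 0.2091 0.3034] [-0.977 -0.214 -0.003]
[0.015, -0.795, 0.139, 0.0, 0.004, 0.211] | [0.4567 0.053  0.2756]
[-0.116, -0.787, 0.139, -0.0, -0.0, 0.211] | [ 0.4879 -0.103   0.2478]
[-0.244, -0.757, 0.139, 0.0, -0.0, 0.211] | [ 0.519 -0.259  0.22 ]
```

Request:
play_rows(
  targets=[
    [[-1,0.015,-0.795,0.14,0,0,0.21],[-1,0.015,-0.795,0.14,0,0,0.21],[-1,0.015,-0.795,0.14,0,0,0.21],[-1,0.015,-0.795,0.14,0,0,0.21]],
  ],
)

```text
time_s: 8.02
eef_pos: [0.4586, 0.0506, 0.2735]
orientation: [-0.023, 1.0, -0.0, -0.0]
force: [-0.4, -0.2, 0.9]
width: 0.999
grasp_force: 0.0
```

Request:
play_rows(
  targets=[
    [[-1,-0.115,-0.79,0.14,0,0,0.21],[-1,-0.115,-0.79,0.14,0,0,0.21],[-1,-0.115,-0.79,0.14,0,0,0.21],[-1,-0.115,-0.79,0.14,0,0,0.21]],
  ],
)

```text
time_s: 8.52
eef_pos: [0.4889, -0.1054, 0.2454]
orientation: [0.059, 0.998, 0.0, -0.001]
force: [-0.8, 0.3, -0.1]
width: 1.0
grasp_force: 0.0
```

Request:
play_rows(
  targets=[
    [[-1,-0.245,-0.755,0.14,0,0,0.21],[-1,-0.245,-0.755,0.14,0,0,0.21],[-1,-0.245,-0.755,0.14,0,0,0.21],[-1,-0.245,-0.755,0.14,0,0,0.21]],
  ],
)

```text
time_s: 9.02
eef_pos: [0.52, -0.26, 0.2172]
orientation: [0.14, 0.99, 0.0, -0.001]
force: [-0.8, -0.5, 0.1]
width: 1.0
grasp_force: 0.0
```

Run:
```python
from h import *
T=cam('top');S=cam('scene')
a=cv2.resize(T['image'][170:245,235:335],(400,300),interpolation=cv2.INTER_CUBIC);b=cv2.resize(S['image'][180:285,230:370],(400,300),interpolation=cv2.INTER_CUBIC)
c=cv2.resize(T['image'][165:255,370:490],(400,300),interpolation=cv2.INTER_CUBIC);d=cv2.resize(S['image'][105:195,330:450],(400,300),interpolation=cv2.INTER_CUBIC)
cv2.imwrite('pics/o2.png',np.vstack([np.hstack([a,b]),np.hstack([c,d])])[:,:,::-1])
chain([(np.array([.519,-.259,.054]),down(163.9))])
```

```text
at [ 0.5199 -0.2579  0.2186] [-0.962  0.275  0.   ]
[0.003, -0.007, 0.823, 0.001, -0.0, 0.004] | [ 0.519 -0.259  0.054]
```

View pics/o2.png

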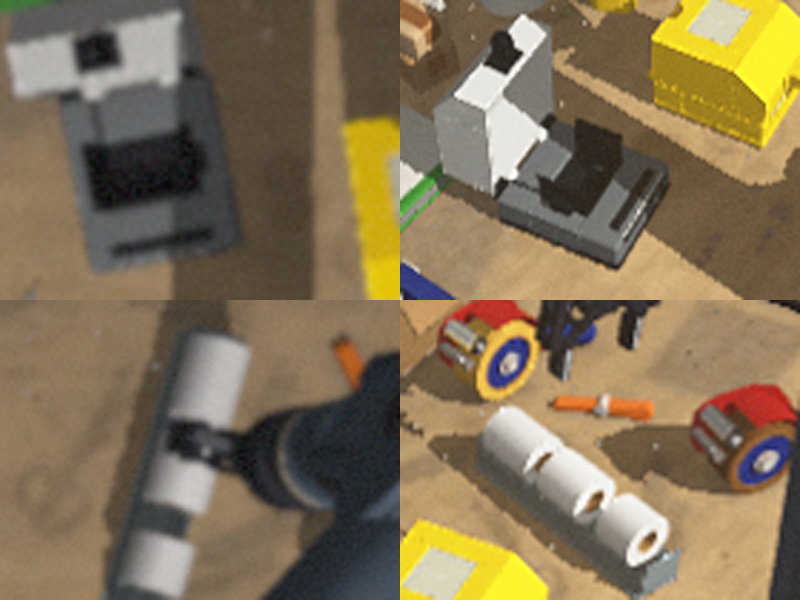

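The hood stands upright and the bay is clear. The gripper is over the middle roll, the rolls are undisturbed, and the black bay is at about (271,213) in the top view. I'll measure the bay from both views.

Run:
```python
from h import *
T=cam('top');S=cam('scene')
def uv(p): return np.array([p[...,0]*cY+p[...,1]*sY,-p[...,0]*sY+p[...,1]*cY,p[...,2]]).T.round(4)
for n,a,b in[('front+',(258.75,237.5),(304.2,270.3)),('front-',(295,230),(322.8,242.3))]:
    p,e=tri(T,a,S,b);print(n,uv(p),e.round(4)); print(uv(plane(T,[a],.046)),uv(plane(S,[b],.046)))
g=cv2.cvtColor(T['image'],cv2.COLOR_RGB2GRAY);roi=g[195:228,250:292]
print(np.percentile(roi,[1,10,30,50,70]))
for th in(35,45):
    m=np.zeros_like(g);m[195:226,250:292]=(roi[:31]<th)
    cs,_=cv2.findContours(m,cv2.RETR_EXTERNAL,cv2.CHAIN_APPROX_NONE);c=max(cs,key=cv2.contourArea);r=cv2.minAreaRect(c);print(r);print(uv(plane(T,np.vstack([cv2.boxPoints(r),r[0]]),.088)).tolist())
# predicted guide-top corners drawn for check on both views
ph=.638;l0=.1135
G=[pw(ph-.07+du,l0+dl,.088) for dl in(-.035,.035) for du in(-.028,.028)]
for n,c in(('t',T),('s',S)):
    im=cv2.resize(c['image'][:,:,::-1][170:290,230:390],(400,300),interpolation=cv2.INTER_CUBIC)
    for q in proj(c,G):
        cv2.circle(im,tuple(int(v) for v in ((q-[230,170])*2.5+1)),2,(0,0,255),-1)
    if n=='t': A=im
cv2.imwrite('pics/b1.png',cv2.resize(np.hstack([A[:,:280],im[:,:280]]),(800,428)))
```

```text
front+ [0.4939 0.1748 0.0251] 0.0035
[[0.4921 0.1703 0.046 ]] [[0.4882 0.1872 0.046 ]]
front- [0.4938 0.0539 0.0168] 0.0019
[[0.4926 0.0512 0.046 ]] [[0.4846 0.0743 0.046 ]]
[12. 23. 42. 65. 95.]
((271.3752136230469, 211.9010009765625), (15.459732055664062, 27.860151290893555), 78.2317123413086)
[[0.5857, 0.153, 0.088], [0.5861, 0.0661, 0.088], [0.5379, 0.0655, 0.088], [0.5374, 0.1522, 0.088], [0.5617, 0.1092, 0.088]]
((271.58349609375, 211.86740112304688), (17.02050018310547, 29.3869571685791), 77.19573211669922)
[[0.5873, 0.1553, 0.088], [0.5894, 0.0636, 0.088], [0.5363, 0.062, 0.088], [0.5341, 0.1534, 0.088], [0.5617, 0.1085, 0.088]]
```

View pics/b1.png

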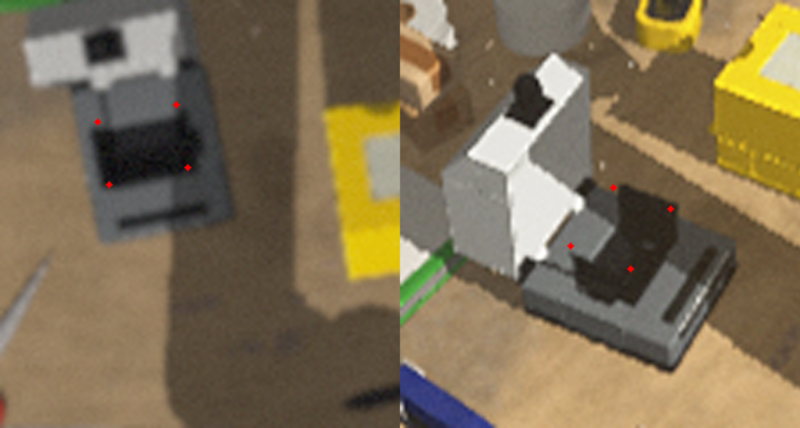

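Request:
play_rows(
  targets=[
    [[-1,0,0,0.3,0,0,0],[-1,0,0,0.6,0,0,0],[-1,0,0,0.75,0,0,0],[-1,0,0,0.82,0,0,0],[-1,0,0,0.82,0,0,0]],
  ],
)

```text
time_s: 9.85
eef_pos: [0.5192, -0.2582, 0.0546]
orientation: [0.139, 0.99, 0.0, -0.0]
force: [0.2, -0.3, -0.3]
width: 0.998
grasp_force: 0.0
```

Request:
play_rows(
  targets=[
    [[1,0,0,0,0,0,0],[1,0,0,0,0,0,0],[1,0,0,0,0,0,0],[1,0,0,0,0,0,0],[1,0,0,0,0,0,0]],
  ],
  squeeze=40,
)

```text
time_s: 10.48
eef_pos: [0.5213, -0.259, 0.0577]
orientation: [0.139, 0.99, 0.0, 0.003]
force: [0.4, 3.7, 6.1]
width: 0.685
grasp_force: 43.9
```

Request:
play_rows(
  targets=[
    [[1,0,0,-0.1,0,0,0],[1,0,0,-0.25,0,0,0],[1,0,0,-0.5,0,0,0],[1,0,0,-0.8,0,0,0],[1,0,0,-0.8,0,0,0]],
  ],
)

```text
time_s: 11.1
eef_pos: [0.5221, -0.2615, 0.2225]
orientation: [0.139, 0.99, -0.003, 0.006]
force: [-0.3, 0.1, -1.6]
width: 0.686
grasp_force: 43.9
```

Run:
```python
from h import *
e=env.observe();p0=np.array(e['eef_pos']);H=pw(.5655,.1125,.21)
chain([(p0+(H-p0)*k/3,down(163.9+(102.3-163.9)*k/3)) for k in(1,2,3)])
```

```text
at [ 0.5221 -0.2615  0.2225] [-0.961  0.276 -0.013]
[0.216, 0.791, 0.014, -0.003, 0.018, 0.458] | [ 0.5242 -0.0975  0.2183]
[0.48, 0.664, 0.021, -0.0, -0.0, 0.456] | [0.5264 0.0664 0.2142]
[0.683, 0.454, 0.021, 0.0, -0.0, 0.456] | [0.5286 0.2304 0.21  ]
```

Request:
play_rows(
  targets=[
    [[1,0.216,0.79,0.014,0,0.018,0.458],[1,0.216,0.79,0.014,0,0.018,0.458],[1,0.216,0.79,0.014,0,0.018,0.458],[1,0.216,0.79,0.014,0,0.018,0.458]],
  ],
)

```text
time_s: 11.6
eef_pos: [0.5204, -0.0925, 0.2107]
orientation: [0.312, 0.95, 0.001, -0.008]
force: [-0.2, -0.8, -1.8]
width: 0.687
grasp_force: 44.0
```

Request:
play_rows(
  targets=[
    [[1,0.48,0.665,0.02,0,0,0.456],[1,0.48,0.665,0.02,0,0,0.456],[1,0.48,0.665,0.02,0,0,0.456],[1,0.48,0.665,0.02,0,0,0.456]],
  ],
)

```text
time_s: 12.1
eef_pos: [0.5229, 0.0709, 0.2077]
orientation: [0.476, 0.879, -0.001, -0.008]
force: [-0.4, -0.9, -1.2]
width: 0.681
grasp_force: 44.1
```

Request:
play_rows(
  targets=[
    [[1,0.3,0.2,0.02,0,0,0.25],[1,0.56,0.39,0.02,0,0,0.456],[1,0.68,0.455,0.02,0,0,0.456],[1,0.68,0.455,0.02,0,0,0.456],[1,0.68,0.455,0.02,0,0,0.456]],
  ],
)

```text
time_s: 12.72
eef_pos: [0.5263, 0.2307, 0.205]
orientation: [0.627, 0.779, -0.002, -0.007]
force: [-1.2, 0.5, -1.6]
width: 0.683
grasp_force: 44.1
```

Run:
```python
from h import *
T=cam('top');S=cam('scene')
chain([(pw(.5655,.1125,.14),down(102.3))])
a=cv2.resize(T['image'][150:240,230:350],(400,300),interpolation=cv2.INTER_CUBIC);b=cv2.resize(S['image'][165:255,230:350],(400,300),interpolation=cv2.INTER_CUBIC)
cv2.imwrite('pics/p1.png',np.hstack([a,b])[:,:,::-1])
```

```text
at [0.5264 0.2304 0.2054] [-0.212  0.977  0.008]
[-0.005, 0.014, 0.327, -0.015, -0.01, -0.002] | [0.5286 0.2304 0.14  ]
```

View pics/p1.png

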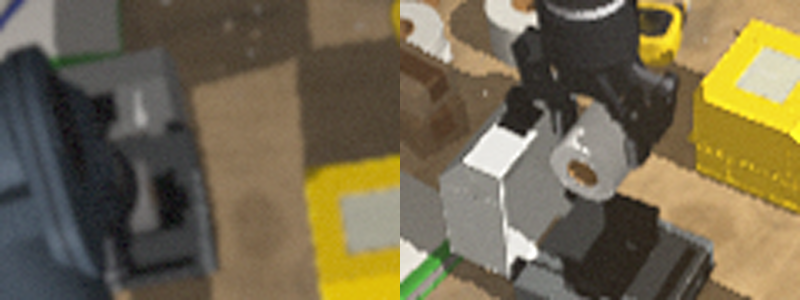

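The roll hangs over the bay. Its +y end face is visible in the scene view with the core near (285,216). I'll compute how well it is centred between the guides.

Run:
```python
from h import *
T=cam('top');S=cam('scene');e=env.observe()
uv=lambda p: np.array([p[0]*cY+p[1]*sY,-p[0]*sY+p[1]*cY,p[2]]).round(4)
h=cv2.cvtColor(S['image'],cv2.COLOR_RGB2HSV)
m=np.zeros(h.shape[:2],np.uint8);m[208:224,276:294]=(h[208:224,276:294,1]>70)
n,l,st,ce=cv2.connectedComponentsWithStats(m);print(st[1:].tolist(),ce[1:].round(1).tolist())
k=1+np.argmax(st[1:,4]);p=plane(S,[ce[k]],e['eef_pos'][2]-.007)[0];print('end+ ',uv(p),'tcp',uv(np.array(e['eef_pos'])))
# top view brightness profile along roll top line l (z = centre+.028), and scene view guides
z=e['eef_pos'][2]+.02
for L in np.arange(.06,.12,.004):
    q=proj(T,[pw(.560,L,z)])[0];q2=proj(T,[pw(.572,L,z)])[0]
    print(round(L,3),[int(cv2.getRectSubPix(T['image'],(1,1),tuple(map(float,x))).mean()) for x in(q,q2)],end=' ')
# guides in scene: darkness along line across l at z=.088
print()
for u in(.555,.565,.575):
    print([(int(1000*L),int(cv2.getRectSubPix(S['image'],(1,1),tuple(map(float,proj(S,[pw(u,L,.088)])[0]))).mean())) for L in np.arange(.13,.175,.003)])
```

```text
[[280, 213, 9, 8, 48], [280, 223, 2, 1, 2]] [[284.0, 216.4], [280.5, 223.0]]
end+  [0.5641 0.1462 0.1987] tcp [0.5633 0.1132 0.2057]
0.06 [17, 24] 0.064 [20, 25] 0.068 [16, 23] 0.072 [28, 33] 0.076 [52, 56] 0.08 [79, 79] 0.084 [103, 91] 0.088 [94, 67] 0.092 [50, 33] 0.096 [28, 31] 0.1 [31, 33] 0.104 [30, 40] 0.108 [31, 40] 0.112 [37, 35] 0.116 [38, 36] 
[(130, 36), (133, 34), (136, 36), (139, 39), (142, 37), (145, 39), (148, 40), (151, 35), (154, 39), (157, 39), (160, 37), (163, 38), (166, 38), (169, 37), (172, 42)]
[(130, 37), (133, 37), (136, 35), (139, 38), (142, 37), (145, 37), (148, 39), (151, 36), (154, 38), (157, 38), (160, 36), (163, 36), (166, 38), (169, 39), (172, 36)]
[(130, 69), (133, 71), (136, 69), (139, 71), (142, 70), (145, 68), (148, 70), (151, 68), (154, 59), (157, 44), (160, 42), (163, 38), (166, 36), (169, 40), (172, 44)]
```

Request:
play_rows(
  targets=[
    [[1,0,0,0.2,0,0,0],[1,0,0,0.4,0,0,0],[1,0,0,0.48,0,0,0],[1,0,0,0.5,0,0,0]],
  ],
)

```text
time_s: 13.42
eef_pos: [0.5238, 0.2321, 0.1045]
orientation: [0.627, 0.779, -0.003, -0.008]
force: [-0.1, -0.9, -1.8]
width: 0.685
grasp_force: 44.0
```

Request:
play_rows(
  targets=[
    [[1,0,0,0.04,0,0,0],[1,0,0,0.07,0,0,0],[1,0,0,0.1,0,0,0]],
  ],
)

```text
time_s: 13.8
eef_pos: [0.5253, 0.2328, 0.0864]
orientation: [0.627, 0.779, -0.001, -0.006]
force: [0.4, -2.0, -1.4]
width: 0.685
grasp_force: 44.0
```

Request:
play_rows(
  targets=[
    [[1,-0.008,0,0.02,0,0,0],[1,-0.008,0,0.045,0,0,0],[1,-0.008,0,0.065,0,0,0],[1,-0.008,0,0.065,0,0,0]],
  ],
)

```text
time_s: 14.3
eef_pos: [0.5258, 0.2321, 0.0734]
orientation: [0.627, 0.779, -0.0, -0.006]
force: [2.7, 0.5, 0.3]
width: 0.685
grasp_force: 44.3
```

Request:
play_rows(
  targets=[
    [[1,0,0,0.012,0,0,0],[1,0,0,0.012,0,0,0],[-0.8,0,0,0.0,0,0,0],[-0.8,0,0,0.0,0,0,0],[-0.8,0,0,0.0,0,0,0],[-0.8,0,0,-0.15,0,0,0],[-0.8,0,0,-0.4,0,0,0],[-0.8,0,0,-0.8,0,0,0],[-0.8,0,0,-0.9,0,0,0]],
  ],
)

```text
time_s: 15.42
eef_pos: [0.5272, 0.2306, 0.256]
orientation: [0.627, 0.779, -0.0, -0.006]
force: [-1.0, 0.3, -0.0]
width: 0.904
grasp_force: 0.0
```

Run:
```python
from h import *
# go to the front of the open hood tab: turn back to tool x=192.3, retreat toward robot
e=env.observe();p0=np.array(e['eef_pos']);A=pw(.47,.10,.30)
chain([(p0+(A-p0)*k/2,down(102.3+90*k/2)) for k in(1,2)])
```

```text
at [0.5272 0.2306 0.256 ] [-0.214  0.977  0.009]
[-0.031, -0.237, -0.108, -0.005, -0.015, -0.999] | [0.4826 0.2142 0.278 ]
[0.144, -0.19, -0.11, 0.0, 0.0, -1.0] | [0.4379 0.1978 0.3   ]
```

Request:
play_rows(
  targets=[
    [[-0.8,-0.03,-0.24,-0.11,0,0,-0.2],[-1,-0.03,-0.24,-0.11,0,-0.015,-0.99],[-1,-0.03,-0.24,-0.11,0,-0.015,-0.99],[-1,-0.03,-0.24,-0.11,0,-0.015,-0.99],[-1,-0.03,-0.24,-0.11,0,-0.015,-0.99],[-1,-0.03,-0.24,-0.11,0,-0.015,-0.99]],
  ],
)

```text
time_s: 16.18
eef_pos: [0.4811, 0.2141, 0.2746]
orientation: [0.285, 0.958, -0.003, -0.003]
force: [-0.4, 0.2, -1.0]
width: 1.003
grasp_force: 0.0
```

Request:
play_rows(
  targets=[
    [[-1,0.145,-0.19,-0.11,0,0,-1],[-1,0.145,-0.19,-0.11,0,0,-1],[-1,0.145,-0.19,-0.11,0,0,-1],[-1,0.145,-0.19,-0.11,0,0,-1],[-1,0.145,-0.19,-0.11,0,0,-1]],
  ],
)

```text
time_s: 16.8
eef_pos: [0.4364, 0.1982, 0.2972]
orientation: [-0.103, 0.995, -0.001, -0.004]
force: [-0.7, -1.1, 0.4]
width: 1.001
grasp_force: 0.0
```

Run:
```python
from h import *
T=cam('top');S=cam('scene')
chain([(pw(.648,.1142,.30),down(192.3))])
a=cv2.resize(T['image'][160:250,220:340],(400,300),interpolation=cv2.INTER_CUBIC);b=cv2.resize(S['image'][165:270,230:370],(400,300),interpolation=cv2.INTER_CUBIC)
cv2.imwrite('pics/q1.png',np.hstack([a,b])[:,:,::-1])
```

```text
at [0.4365 0.1982 0.2973] [-0.979 -0.204  0.007]
[-0.896, 0.076, -0.02, -0.002, -0.009, -0.012] | [0.6088 0.2496 0.3   ]
```

View pics/q1.png

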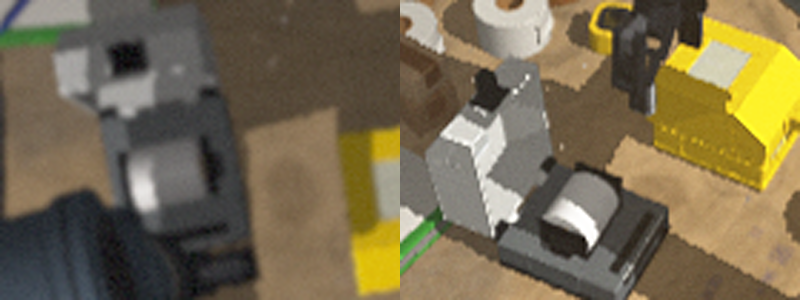

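The roll lies level between the two guides. I'll re-grip the tab where I released it and swing the hood shut.

Request:
play_rows(
  targets=[
    [[-1,-0.3,0.076,-0.02,0,0,0],[-1,-0.6,0.076,-0.02,0,0,0],[-1,-0.8,0.076,-0.02,0,0,0],[-1,-0.905,0.078,-0.02,0,-0.009,-0.012],[-1,-0.905,0.078,0.0,0,-0.009,-0.012],[-1,-0.905,0.078,0.2,0,-0.009,-0.012],[-1,-0.905,0.078,0.37,0,-0.009,-0.012],[-1,-0.905,0.078,0.37,0,-0.009,-0.012]],
  ],
)

```text
time_s: 17.9
eef_pos: [0.6066, 0.2498, 0.2179]
orientation: [-0.108, 0.994, -0.002, -0.004]
force: [-0.5, 0.3, -0.2]
width: 0.999
grasp_force: 0.0
```

Request:
play_rows(
  targets=[
    [[1,0,0,0,0,0,0],[1,0,0,0,0,0,0],[1,0,0,0,0,0,0],[1,0,0,0,0,0,0],[1,0,0,0,0,0,0],[1,0,0,0,0,0,0],[1,0,0,0,0,0,0]],
  ],
  squeeze=50,
)

```text
time_s: 18.77
eef_pos: [0.6108, 0.2502, 0.2235]
orientation: [-0.108, 0.994, -0.001, 0.002]
force: [0.7, -2.8, 5.1]
width: 0.122
grasp_force: 51.2
```

Request:
play_rows(
  targets=[
    [[1,0.107,0,0,0,0,0],[1,0.214,0,0.011,0,0,0],[1,0.319,0,0.036,0,0,0],[1,0.419,0,0.074,0,0,0],[1,0.515,0,0.124,0,0,0],[1,0.603,0,0.184,0,0,0],[1,0.684,0,0.256,0,0,0]],
  ],
)

```text
time_s: 19.65
eef_pos: [0.4766, 0.2207, 0.1735]
orientation: [-0.108, 0.994, -0.001, 0.002]
force: [-1.5, -3.5, 7.7]
width: 0.127
grasp_force: 58.0
```

Request:
play_rows(
  targets=[
    [[1,0.071,0,0.08,0,0,0],[1,0.132,0,0.169,0,0,0],[1,0.182,0,0.264,0,0,0],[1,0.219,0,0.365,0,0,0]],
  ],
)

```text
time_s: 20.15
eef_pos: [0.4339, 0.2113, 0.0983]
orientation: [-0.108, 0.994, -0.001, 0.001]
force: [1.2, -3.4, 4.6]
width: 0.129
grasp_force: 81.7
```

Request:
play_rows(
  targets=[
    [[1,0.012,0,0.05,0,0,0],[1,0.022,0,0.09,0,0,0],[1,0.029,0,0.13,0,0,0],[1,0.033,0,0.155,0,0,0],[1,0.033,0,0.165,0,0,0]],
  ],
)

```text
time_s: 20.78
eef_pos: [0.4275, 0.2099, 0.0648]
orientation: [-0.109, 0.994, -0.001, 0.0]
force: [-0.9, -3.7, 5.8]
width: 0.124
grasp_force: 86.3
```

Request:
play_rows(
  targets=[
    [[1,0,0,0.01,0,0,0],[1,0,0,0.02,0,0,0],[1,0,0,0.025,0,0,0],[1,0,0,0.025,0,0,0]],
  ],
)

```text
time_s: 21.28
eef_pos: [0.4275, 0.2099, 0.0599]
orientation: [-0.108, 0.994, -0.001, 0.0]
force: [0.9, -4.5, 2.4]
width: 0.127
grasp_force: 87.6
```

Request:
play_rows(
  targets=[
    [[1,0,0,0.015,0,0,0],[1,0,0,0.03,0,0,0],[1,0,0,0.03,0,0,0]],
  ],
)

```text
time_s: 21.65
eef_pos: [0.4275, 0.21, 0.0534]
orientation: [-0.109, 0.994, -0.001, 0.0]
force: [2.3, -3.4, 0.0]
width: 0.126
grasp_force: 88.9
```

Run:
```python
from h import *
S=cam('scene')
cv2.imwrite('pics/s1.png',cv2.resize(S['image'][180:285,230:370],(800,600),interpolation=cv2.INTER_CUBIC)[:,:,::-1])
```

```text
(no output)
```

View pics/s1.png

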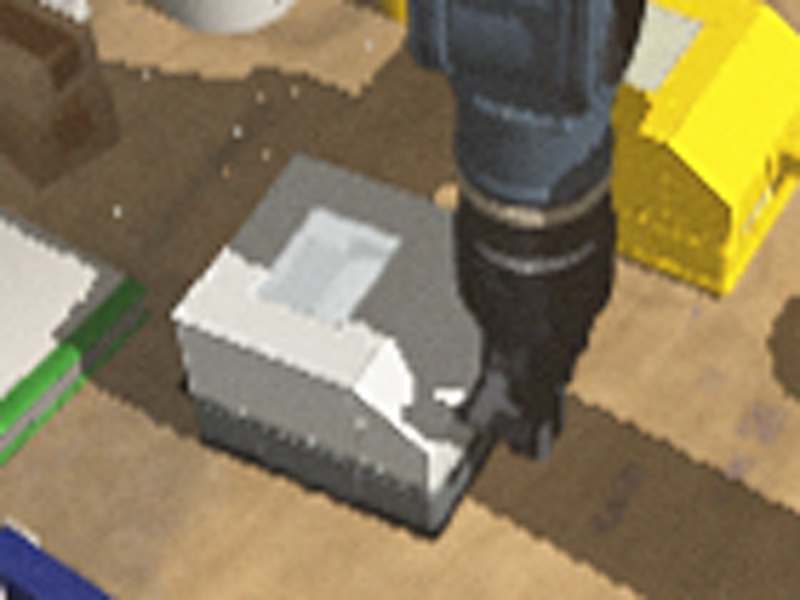

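The hood looks shut: its lower edge meets the base along its length. I'll release, then press the tab down from above to make sure.

Request:
play_rows(
  targets=[
    [[-1,0,0,0,0,0,0],[-1,0,0,0,0,0,0],[-1,0,0,0,0,0,0],[-1,0,0,0,0,0,0],[-1,0,0,-0.2,0,0,0],[-1,0,0,-0.4,0,0,0],[1,0,0,-0.4,0,0,0],[1,0,0,-0.4,0,0,0],[1,0,0,-0.4,0,0,0],[1,0,0,-0.4,0,0,0],[1,0,0,-0.4,0,0,0],[1,0,0,-0.4,0,0,0],[1,0,0,-0.4,0,0,0]],
  ],
)

```text
time_s: 23.32
eef_pos: [0.4273, 0.2102, 0.1339]
orientation: [-0.108, 0.994, -0.001, 0.0]
force: [0.1, 1.1, 0.3]
width: 0.001
grasp_force: 0.0
```

Request:
play_rows(
  targets=[
    [[1,0,0,0.05,0,0,0],[1,0,0,0.1,0,0,0],[1,0,0,0.13,0,0,0],[1,0,0,0.15,0,0,0]],
  ],
)

```text
time_s: 23.82
eef_pos: [0.4269, 0.21, 0.103]
orientation: [-0.108, 0.994, -0.001, -0.0]
force: [0.7, -1.2, 0.9]
width: -0.004
grasp_force: 0.0
```

Request:
play_rows(
  targets=[
    [[1,-0.03,0,0.02,0,0,0],[1,-0.03,0,0.04,0,0,0],[1,-0.03,0,0.05,0,0,0]],
  ],
)

```text
time_s: 24.2
eef_pos: [0.4342, 0.2116, 0.0962]
orientation: [-0.108, 0.994, -0.001, 0.002]
force: [-4.0, -1.8, 13.4]
width: -0.001
grasp_force: 7.0
```

Request:
play_rows(
  targets=[
    [[1,0,0,0.015,0,0,0],[1,0,0,0.025,0,0,0],[1,0,0,0.025,0,0,0]],
  ],
)

```text
time_s: 24.58
eef_pos: [0.4342, 0.2116, 0.0958]
orientation: [-0.108, 0.994, -0.001, 0.002]
force: [-10.2, -4.4, 26.8]
width: 0.001
grasp_force: 13.7
```

The fingertips stop firmly at z≈0.079 with 27 N, and a shut hood puts the tab's top at 0.0795. I'll retract and do a last check.

Request:
play_rows(
  targets=[
    [[1,0,0,-0.1,0,0,0],[1,0,0,-0.4,0,0,0],[1,0,0,-0.7,0,0,0],[1,0.3,-0.5,-0.8,0,0,0],[1,0.4,-0.9,-0.8,0,0,0],[1,0.4,-0.9,-0.8,0,0,0],[1,0.4,-0.9,-0.8,0,0,0],[1,0.4,-0.9,-0.8,0,0,0]],
  ],
)

```text
time_s: 25.58
eef_pos: [0.3939, 0.0184, 0.2494]
orientation: [-0.107, 0.994, -0.001, 0.001]
force: [-0.1, 0.5, 0.2]
width: 0.002
grasp_force: 0.0
```

Run:
```python
from h import *
T=cam('top');S=cam('scene')
cv2.imwrite('pics/f1.png',np.hstack([cv2.resize(T['image'][140:300,190:450],(400,246)),cv2.resize(S['image'][120:380,170:430],(400,400))[:246+0] if 0 else cv2.resize(S['image'][120:360,170:430],(400,246))])[:,:,::-1])
```

```text
(no output)
```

View pics/f1.png

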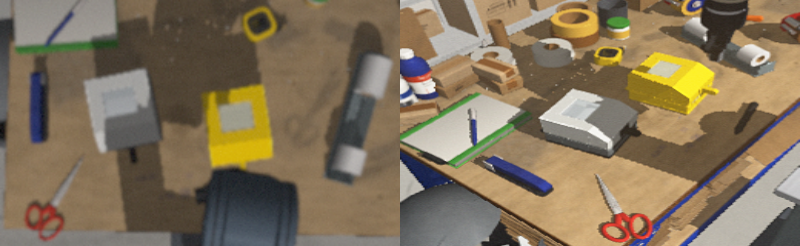

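The hood is shut, the other two rolls are on the rack, and the tape measure, scissors and stapler look unmoved.

```bash
python3 -c "
from h import *
print(ticket.close_job())"
```

```text
the job is handed in; nothing more can be done
None
```

The job is handed in at about 26 s: the 64 mm roll lies in the bay between the guides, the hood is fully shut, the other two rolls are on the rack, and the tape measure, scissors and stapler look unmoved in the last pictures.

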